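# Shut, lock and switch on the sandwich press

## Task

Start the loaded sandwich press: push its lid right down, then press the grey locking clip at the front of the lid's handle down and back until it hangs snug over the front of the base, and last press the raised outer end of the on-off rocker right down. It is all pushing with the fingertips: do not open the lid further, and do not lift or shift the press. Leave everything around it where it stands.

Things in the scene. Friction and masses are not known exactly. Their poses are not given: they have to be found in the camera images.
- press: sandwich press, black and steel, about 3 kg, loose on rubber feet. Origin: middle of its underside; x to its back (hinge side), y to its left (-y to its right), z up; front roughly towards the robot. Base 236 mm deep (x), 250 wide (y), rim 58 high; along its front a flat ledge with an aluminium face, 46 high (x -171 to -115, y +-118)
- press_lid (a joint): lid angle, rad: 0 shut, grows as it opens (starts 0.7 to 1.1). The stiff hinge keeps it where it is left; 1 to 4 N near its front shuts it. Shut, its flat steel top panel (196 x 210 mm) is 108 mm high, its black surround 100, and its handle (y +-50, x -172 to -118, z 72 to 94 mm in the press's frame) juts out over the middle of the ledge
- lid_push (a point): a good place to push the lid shut: on its top face (the steel panel), 200 mm from the hinge axis towards the handle and 42 mm out from it along the lid's z. The axis runs along the press's y through x 122, z 66 mm in its frame. Axes turn with the lid: x from the handle to the hinge, z out of the lid's top
- press_clip (a joint): angle of the locking clip, rad: about 0 sticks straight out from the front of the lid's handle (starts 0 to 0.25), 1.57 is home: square to the lid, hanging over the front of the ledge when the lid is shut. It stays where it is left; 1 to 2 N at its tip moves it
- clip_pin (a point): hinge pin of the locking clip, at the middle of the front edge of the lid's handle (lid shut: x -179, y 0, z 84 mm in the press's frame), parallel to the press's y
- clip_tip (a point): outer face at the free tip of the locking clip, a grey flap 36 mm wide and 6 mm thick, reaching 52 mm from its pin. Lid shut and clip home, the flap hangs down to 32 mm above the table with its outer face at x -182 mm in the press's frame
- press_rocker (a joint): angle of the on-off rocker, rad: 0 is off (its outer end, on the press's right, stands up), 0.4 is on (that end right down, the other end up). It stays where it is left; 2 to 4 N on its end moves it
- rocker_end (a point): top edge of the rocker's outer end: 60 mm high when off, 52 when on. The rocker is a grey key 40 mm long (along the press's y), 22 wide, in a black frame 49 mm high, pivot at x -145, y -88, z 53 mm in the press's frame. The fingertips must bear on its outer half only: centre them on this end or up to 4 mm farther out (-y)
- jar: glass preserve jar with a steel cap, 68 mm diameter, 95 mm tall, beside the press on its right; origin under its centre
- shaker: white ceramic salt shaker, 42 mm diameter, 77 mm tall, in front of the press on its left; origin under its centre
- mug: terracotta mug, 82 mm diameter, 95 mm tall, left of the press; origin under its centre
- plate: white dinner plate, 210 mm diameter, 20 mm tall, left of the press; origin under its centre
- sandwich: half a sandwich lying on the plate, 86 x 58 x 32 mm; origin under its centre
- spatula: wooden spatula lying flat, 240 mm long, 65 mm wide, 20 mm tall at the handle, in front of the press on its right; origin under the middle of its length, x along it
- tumbler: drinking glass, 68 mm diameter, 100 mm tall, right of the press; origin under its centre
- bottle: blue water bottle, 72 mm diameter, 235 mm tall, left of the press; origin under its centre
Things that resemble listed ones, but are neither listed nor needed, are in the scene too. Of the things like the spatula, leave any that is pink; of the rest the larger one is meant.

How it is judged (in metres and radians):
On the way, in this order (a step that is already met when the one before it is completed fails the run):
1. the lid is pushed shut (value of joint press_lid below 0.05 rad), for 0.1 s.
2. the locking clip is home with the lid shut (value of joint press_lid below 0.05 rad and value of joint press_clip above 1.3 rad), for 0.1 s.
3. the rocker is on, with the lid shut and the clip home (all of step 2 and value of joint press_rocker above 0.28 rad), for 0.2 s.
At the end, for the whole second after the job is handed in: The lid is shut (within 0.05 rad), the clip home (beyond 1.3 of 1.57 rad) and the rocker on (beyond 0.28 of 0.4 rad); the press stands level within 35 mm of where it was, and each of the things around it stands upright within 25 mm of where it was (all of step 3 and distance of press from where it was at the start of the episode below 0.035 m and angle between press's own z axis and vertical below 0.05 rad and distance of each of jar, shaker, mug, plate, sandwich, spatula, tumbler, bottle from where it was at the start of the episode below 0.025 m and angle between each of jar, shaker, mug, plate, sandwich, spatula, tumbler, bottle's own z axis and vertical below 0.15 rad); the robot touches nothing.
It fails at once if the clip is pressed down before the lid is shut (value of joint press_clip above 0.9 rad and value of joint press_lid above 0.15 rad).
It fails at once if the rocker is switched on before the clip is home (value of joint press_rocker above 0.25 rad and not (value of joint press_clip above 1.3 rad)).
It fails at once if the lid is opened further instead of shut (value of joint press_lid above 1.25 rad).
It fails at once if the press is lifted, tipped or shifted (height (world z) of press above 0.012 m or angle between press's own z axis and vertical above 0.08 rad or distance of press from where it was at the start of the episode above 0.035 m).
It fails at once if something around the press is shifted, lifted or knocked over (distance of any of jar, shaker, mug, plate, sandwich, spatula, tumbler, bottle from where it was at the start of the episode above 0.025 m or angle between any of jar, shaker, mug, plate, sandwich, spatula, tumbler, bottle's own z axis and vertical above 0.35 rad).
It also fails if it takes over 54 s, if anything falls off the work surface, if the arm or the gripper's body presses on something with over 40 N, if the wrist force passes 120 N, or if a joint passes its speed limit or range.

## Robot

A 6-joint arm with a two-finger parallel gripper is mounted at the origin on the work surface. World frame = base frame: x ahead of the robot, y to its left, z up, the work surface at z = 0. Lengths are in mm, angles in rad, forces in N, time in s.
With the tool pointing down it reaches from about 350 to 975 mm from the base axis. Payload 7.1 kg.
Tool frame: the origin (TCP) lies midway between the tips of the shut fingers; the grasp point (between the pads) lies 19 mm behind it; z points along the fingers, y is the line along which they close (so a half turn about z gives the same grasp; the last joint's range is limited). The gripper opens to 88 mm and grips with 3 to 60 N. Pads are 20 mm wide; open, the fingers measure 115 mm over their backs; the gripper's body (75 mm by 178 mm) begins 61 mm behind the grasp point.
Start: joints at [-1.352, 0.423, 1.63, -0, 1.089, -0.019], TCP at [147.247, -607.39, 222.675] pointing down, gripper open.
Joint ranges: [-3, 3], [-0.9, 2.11], [0.09, 2.58], [-1.31, 4.45], [0.11, 2.69], [-2.54, 2.54]. Speed limits (rad/s): [2.39, 2.39, 3.01, 3.14, 3.14, 3.14].

## Interface

Orientations are given as a unit quaternion [x, y, z, w].
In Python, from plant import env gives the robot as it stands.
- The arm moves only by the tool carry_out, never from a script. Its argument "plan" is a list of rows, each an object of numbers: "wx", "wy", "wz": the turn, a rotation vector about the world's x, y, z in units of pi rad (1.0 is pi rad); "tx", "ty", "tz": the shift along the world's x, y, z in units of 300 mm (1.0 is 300 mm); "jaw": the opening, from -1 (shut) to 1 (fully open). A call has 1 to 20 rows; each row is the pose to reach, as a shift and turn from the pose commanded when the call began, turning the shorter way round; what a row does not reach only later rows make up. A row lasts 1/10 s, in which the tool goes at most 50 mm and 8.59 degrees, less where a joint would pass 70% of its speed; a pose out of reach is approached as far as the arm can. A call with a number of a shift or a turn outside -1 to 1 is refused whole. A call with a gripper value outside its range is refused whole. The fingers move at their own pace and stop on an object; "newtons" is the grip in N (left out, the last holds). Time passes only in rows, so rows that repeat a pose let the fingers close. It gives the time, the measured TCP pose, the force, the opening and the grip force at its end, in the units of the state.
- env.get_obs(): the state, without advancing time (a new reading comes with each control period).
- env.read_camera(name): name is "side" or "top" or "wrist"; returns a dict with "pixels" (400x640x3 uint8, red, green, blue), "range_z" (400x640 float32, mm along the optical axis (not along the pixel's ray), 0 where there is no reading), "fx", "fy", "cx", "cy" (pixels), "k1" (the pictures are not rectified: a ray, as slopes to the right and down, at radius r is drawn at 1 + k1 r^2 times it, then the intrinsics apply), "rvec" (rotation vector, rad) and "tvec" (3), from world to camera coordinates, as OpenCV has them. Camera axes: x right, y down, z forward; pixel columns grow to the right and rows downward; lengths in mm; the calibration is good to about 2 mm. A picture is of the moment at which its call begins.
- env.sign_off(): hands the job in; it is judged then, once.
The state is a dict: "time_s": time; "q": joint angles; "dq": joint speeds; "tau": joint torques, N m; "tool_pos": TCP position; "ee_rot": TCP orientation; "ft_force": force on the tool from outside, world axes, zero at the start; "torque": the same for the moment, N m; "finger_gap": opening from 0.0 (shut) to 1.0 (fully open); "grip_force": force on a finger pad.
Only numpy, scipy, OpenCV 4.12 (cv2) and the standard library are available. Lean on these libraries where they do the work, as an engineer would, in place of code of your own. Each camera call takes 0.05 s, during which the arm holds its last target. There are 200 camera calls.

## Working session

There is one attempt and no reset: what is moved stays moved. The work goes in short steps, Python scripts to look and compute and a tool call to move; the robot and the scene stay as the last step left them, time stands still between calls to the robot, and variables do not carry over. Pictures are saved under pics/ and viewed, at most 10 in all, crops included, and the job is handed in when it is done.

Besides the shell and the picture viewer there is one more tool, called after "Request:" by a JSON object that holds its "method" and its "body". carry_out: Moves the arm, as the interface text tells. Shifts and turns lie within -1 to 1; 1 stands for 300 mm of shift or pi rad of turn. Its arguments: {"type":"object","properties":{"plan":{"type":"array"},"newtons":{"type":"number"}},"required":["plan"]}

```bash
mkdir -p pics
cat > h.py <<'E'
import numpy as np, cv2
from plant import env
def cam(n):
    c=env.read_camera(n); R=cv2.Rodrigues(np.array(c["rvec"],float))[0]; t=np.array(c["tvec"],float).ravel()
    z=c["range_z"].astype(float); v,u=np.mgrid[:400,:640]
    xd=(u-c["cx"])/c["fx"]; yd=(v-c["cy"])/c["fy"]; x,y=xd.copy(),yd.copy()
    for _ in range(8):
        s=1+c["k1"]*(x*x+y*y); x,y=xd/s,yd/s
    P=(np.stack([x*z,y*z,z],-1)-t)@R
    P[z<=0]=np.nan
    return c["pixels"],P,c
E
python3 - <<'E'
from h import *
a=[]
for n in("top","side"):
    p,P,c=cam(n); np.save(n+"_P.npy",P); np.save(n+"_i.npy",p); cv2.imwrite(f"pics/{n}0.png",cv2.resize(p[...,::-1],(800,500)))
    print(n,-cv2.Rodrigues(np.array(c["rvec"],float))[0].T@np.array(c["tvec"],float).ravel(),c["k1"],c["fx"])
o=env.get_obs();print(o)
E
```

```text
top [ 318.23641984   63.84488544 1283.16744392] -0.07503977779812125 390.535428442238
side [-61.83577305 840.83393484 908.58113021] -0.04944424681892681 420.78076265450073
{'time_s': 0.1, 'q': array([-1.35199498e+00,  4.23761889e-01,  1.63057609e+00, -1.77021991e-05,
        1.08861457e+00, -1.90011187e-02]), 'dq': array([-4.84754937e-04, -9.28739891e-04, -1.57978762e-03,  4.24677765e-04,
        7.95648170e-05, -9.40928548e-04]), 'tau': array([ 7.28945743e-04, -5.45612419e+01, -2.74325269e+01,  6.45769620e-02,
        1.88031374e-02, -3.57299803e-05]), 'tool_pos': array([ 147.14327775, -606.92974015,  221.99574484]), 'ee_rot': array([ 9.92938855e-01,  1.18625325e-01, -7.56139475e-05, -6.75775295e-04]), 'ft_force': array([ 0.15358831,  0.41910261, -0.21941585]), 'torque': array([ 0.0427968 ,  0.02342083, -0.0224147 ]), 'grip_force': 0.0, 'finger_gap': 0.9997871244008629}
```

View pics/top0.png

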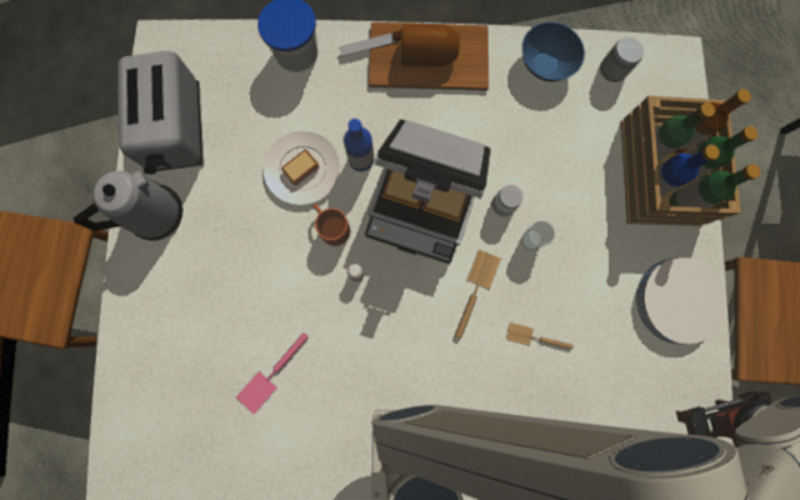

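View pics/side0.png

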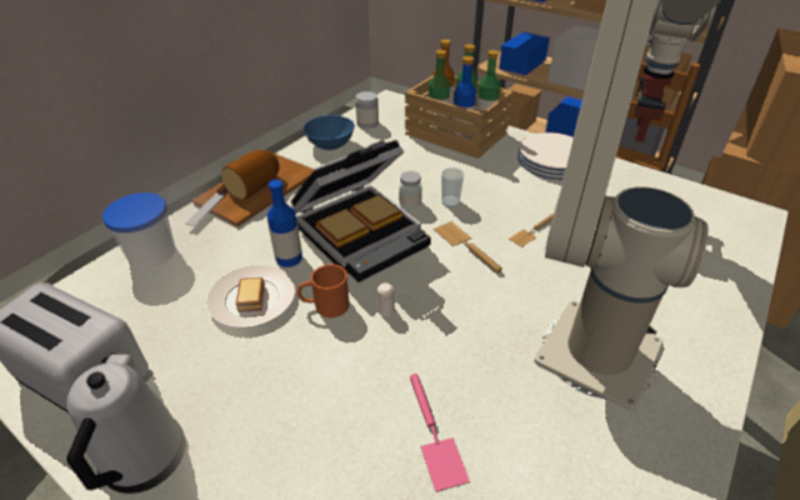

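Top view (800×500 scale): the press is at (430,190) with its lid open. The jar is at (508,198), the tumbler at (535,238), the shaker at (355,271) and the mug at (332,226). The clip is near (423,188). There are three spatulas: pink (272,375), large wooden (478,295) and small wooden (538,337). The large wooden one is meant, and I only need to avoid it. Next I'll fit the press pose.

```bash
python3 - <<'E'
from h import *
from scipy.optimize import minimize
pts=[]
for n in("top","side"):
    P=np.load(n+"_P.npy"); pts.append(P[np.isfinite(P[...,0])].reshape(-1,3))
T=np.load("top_P.npy"); 
for nm,(u,v) in dict(fl=(367,240),fr=(450,260),ledge=(410,240),jar=(508,193),clip=(423,188),shaker=(355,271),tumb=(530,240),tab=(600,400),lid=(435,150),mug=(332,226)).items():
    print(nm,np.round(T[int(v*.8),int(u*.8)]))
c=T[int(190*.8),int(430*.8)][:2]
# ledge+rim points from both cams
def loc(A,p):
    d=A[:,:2]-p[:2]; cs,sn=np.cos(p[2]),np.sin(p[2])
    return np.c_[d@[cs,sn],d@[-sn,cs],A[:,2]]
for A,n in zip(pts,("top","side")):
    p0=T[int(240*.8),int(410*.8)][:2]
    m=(np.hypot(*(A[:,:2]-p0).T)<190)&(A[:,2]>38)&(A[:,2]<54)
    B=A[m]; 
    lo=loc(B,[*p0,-.23]); k=(abs(lo[:,0])<45)&(abs(lo[:,1])<140)
    B=B[k]; r=cv2.minAreaRect(B[:,:2].astype(np.float32)); print(n,len(B),r, cv2.boxPoints(r).round())
# joint pose fit using ledge footprint: maximise points with z 41..51 in footprint minus outside
E
python3 - <<'E'
import numpy as np,cv2
i=np.load('top_i.npy')[90:220,280:440]; s=np.load('side_i.npy')[100:230,225:385]
cv2.imwrite('pics/c.png',np.hstack([cv2.resize(a[...,::-1],(400,325),interpolation=2) for a in(i,s)]))
E
```

```text
fl [546. 141.   4.]
fr [491. -78.  43.]
ledge [540.  26.  50.]
jar [ 659. -218.   95.]
clip [601.  10. 320.]
shaker [457. 162.  76.]
tumb [ 539. -274.   90.]
tab [ 137. -479.   -1.]
lid [721. -23. 217.]
mug [585. 236.   2.]
top 1329 ((546.3857421875, 26.026939392089844), (242.89378356933594, 77.54158020019531), 76.93567657470703) [[ 481.  -84.]
 [ 557. -101.]
 [ 612.  136.]
 [ 536.  153.]]
side 1054 ((544.916259765625, 23.16510772705078), (248.58680725097656, 78.03082275390625), 77.30074310302734) [[ 480.  -90.]
 [ 556. -107.]
 [ 610.  136.]
 [ 534.  153.]]
```

View pics/c.png

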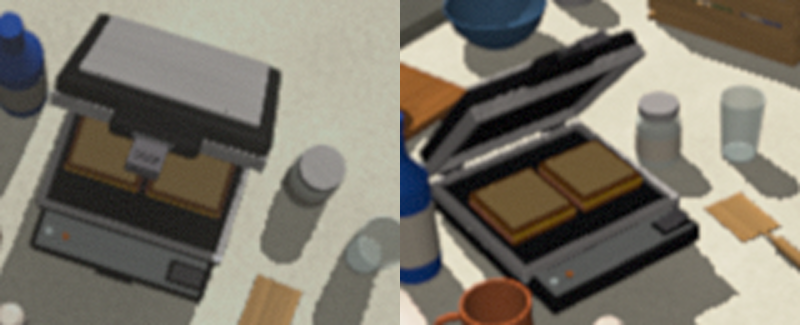

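Left crop, from the top camera: the grey clip sticks out of the handle at (147,155), and the rocker is at (187,275) on the ledge's right. The jar at (315,175) is about 90 mm clear of the ledge. Next I'll refine the pose using face planes.

```bash
cat > fit.py <<'E'
from h import *
def loc(A,p):
    d=A[:,:2]-p[:2]; cs,sn=np.cos(p[2]),np.sin(p[2])
    return np.c_[d@[cs,sn],d@[-sn,cs],A[:,2]]
def wor(L,p):
    L=np.atleast_2d(np.array(L,float));cs,sn=np.cos(p[2]),np.sin(p[2])
    return np.c_[L[:,0]*cs-L[:,1]*sn+p[0],L[:,0]*sn+L[:,1]*cs+p[1],L[:,2]]
E
python3 - <<'E'
from fit import *
from scipy.optimize import least_squares
S=np.load("side_P.npy").reshape(-1,3);T=np.load("top_P.npy").reshape(-1,3)
S=S[np.isfinite(S[:,0])];T=T[np.isfinite(T[:,0])]
yaw=-.225; f=np.array([510.,33.]); p=np.array([f[0]+171*np.cos(yaw),f[1]+171*np.sin(yaw),yaw])
for it in range(4):
    L=loc(S,p)
    a=(L[:,2]>14)&(L[:,2]<38)&(abs(L[:,0]+171)<12)&(abs(L[:,1])<105)
    b=(L[:,2]>14)&(L[:,2]<38)&(abs(L[:,1]-118)<14)&(L[:,0]>-160)&(L[:,0]<-120)
    b2=(L[:,2]>16)&(L[:,2]<50)&(abs(L[:,1]-125)<12)&(L[:,0]>-100)&(L[:,0]<100)
    def r(q): return np.r_[loc(S[a],q)[:,0]+171,(loc(S[b],q)[:,1]-118)*.7,(loc(S[b2],q)[:,1]-125)*.7]
    p=least_squares(r,p,loss="soft_l1",f_scale=3).x
    print(p.round(3),a.sum(),b.sum(),b2.sum(),np.std(r(p)))
np.save("p.npy",p)
# check with top edges: occupancy of ledge height
for A,n in((T,"top"),(S,"side")):
    L=loc(A,p); m=(L[:,2]>36)&(L[:,2]<64)&(abs(L[:,0]+145)<60)&(abs(L[:,1])<150)
    k=m&(abs(L[:,1])<100)&(L[:,0]<-120); print(n,"x",np.histogram(L[k,0],np.arange(-190,-118,5)))
    k=m&(L[:,0]>-165)&(L[:,0]<-120); print(n,"y",np.percentile(L[k,1],[0.5,2,50,98,99.5]).round(),"z",np.median(L[k&(abs(L[:,1])<60),2]))
    k=m&(abs(L[:,0]+145)<8)&(L[:,1]<-50); 
    for y in range(-122,-56,8):
        q=k&(abs(L[:,1]-y)<4); print(y,q.sum(),L[q,2].mean().round(1),end=' | ')
    print()
    # lid: steel panel
    k=(L[:,2]>120)&(L[:,2]<330)&(abs(L[:,1])<95)&(abs(L[:,0])<180)
    for y0 in(0,70):
      for xx in range(-130,150,20):
        q=k&(abs(L[:,1]-y0)<15)&(abs(L[:,0]-xx)<10)
        if q.any(): print(y0,xx,L[q,2].max().round(),L[q,2].min().round(),end=' ; ')
    print()
for nm,xy in dict(jar=(659,-218),shaker=(457,162),tumb=(539,-274)).items(): print(nm,loc(np.array([[*xy,0]]),p).round())
print(wor([[0,0,0],[-145,-108,60],[-182,0,32],[-179,0,84],[-78,0,108]],p).round(1))
E
```

```text
[ 6.80831e+02 -1.65900e+01 -2.84000e-01] 160 43 146 1.7192070936869344
[ 6.81152e+02 -1.70830e+01 -2.96000e-01] 203 25 209 1.2673526074914032
[ 6.81136e+02 -1.70920e+01 -2.96000e-01] 203 25 209 1.2655065155388878
[ 6.81136e+02 -1.70920e+01 -2.96000e-01] 203 25 209 1.2655065155388878
top x (array([  0,   0,  22,  72,  97, 102,  92,  98,  96,  96,  91,  94,  95,
        90]), array([-190, -185, -180, -175, -170, -165, -160, -155, -150, -145, -140,
       -135, -130, -125, -120]))
top y [-116. -112.   -0.  113.  117.] z 46.02491959738426
-122 0 nan | -114 10 44.5 | -106 12 53.9 | -98 13 57.9 | -90 13 57.0 | -82 13 55.7 | -74 11 52.3 | -66 12 49.6 | -58 12 46.1 | 
0 -110 330.0 327.0 ; 0 -90 330.0 312.0 ; 0 -70 317.0 296.0 ; 0 -50 304.0 285.0 ; 0 -30 287.0 263.0 ; 0 -10 267.0 251.0 ; 0 10 258.0 239.0 ; 0 30 240.0 217.0 ; 0 50 219.0 197.0 ; 0 70 197.0 176.0 ; 0 90 175.0 152.0 ; 0 110 151.0 131.0 ; 0 130 131.0 121.0 ; 70 -50 244.0 235.0 ; 70 -30 264.0 238.0 ; 70 -10 266.0 249.0 ; 70 10 259.0 240.0 ; 70 30 241.0 219.0 ; 70 50 219.0 196.0 ; 70 70 197.0 176.0 ; 70 90 174.0 151.0 ; 70 110 153.0
[... 325 characters left out ...]
58.5 | -98 8 58.9 | -90 5 56.4 | -82 9 56.8 | -74 11 54.2 | -66 12 49.9 | -58 9 45.8 | 
0 -110 330.0 326.0 ; 0 -90 322.0 312.0 ; 0 -70 307.0 275.0 ; 0 -50 298.0 235.0 ; 0 -30 251.0 239.0 ; 0 10 192.0 190.0 ; 0 30 187.0 165.0 ; 0 50 166.0 145.0 ; 0 70 142.0 126.0 ; 0 90 121.0 121.0 ; 70 -50 245.0 236.0 ; 70 -30 262.0 232.0 ; 70 -10 265.0 255.0 ; 70 10 258.0 188.0 ; 70 30 188.0 168.0 ; 70 50 165.0 146.0 ; 70 70 143.0 122.0 ; 
jar [[  37. -199.    0.]]
shaker [[-267.  106.    0.]]
tumb [[ -61. -287.    0.]]
[[681.1 -17.1   0. ]
 [510.9 -78.1  60. ]
 [507.1  36.   32. ]
 [509.9  35.1  84. ]
 [606.5   5.7 108. ]]<stdin>:22: RuntimeWarning: Mean of empty slice.
  ret = ret.dtype.type(ret / rcount)
```

Run:
```python
from fit import *
p=np.load("p.npy")
for n in("top","side"):
    A=np.load(n+"_P.npy").reshape(-1,3);A=A[np.isfinite(A[:,0])];L=loc(A,p)
    k=(L[:,2]>38)&(L[:,2]<64)&(L[:,0]<-120)&(L[:,0]>-200)
    ys=np.arange(-105,106,10);e=[np.percentile(L[k&(abs(L[:,1]-y)<5),0],2) for y in ys]; print(n,"front",np.polyfit(ys,e,1),np.round(e))
    # ledge -> rim step (z 46->58) at x=-115..-118
    e=[]
    for y in ys:
        q=(abs(L[:,1]-y)<5)&(L[:,0]>-140)&(L[:,0]<-95)&(L[:,2]>51)&(L[:,2]<70); e.append(L[q,0].min() if q.any() else np.nan)
    print("rim",np.round(e))
    k=(L[:,2]>48)&(L[:,2]<64)&(abs(L[:,1])<160)
    xs=np.arange(-100,80,15)
    for s in(1,-1):
        e=[np.percentile((s*L[k&(abs(L[:,0]-x)<8)&(s*L[:,1]>90),1]),98) if (k&(abs(L[:,0]-x)<8)&(s*L[:,1]>90)).sum()>3 else np.nan for x in xs]
        print(s,np.round(e))
    # lid panel line: plane normal of lid top
    if n=="top":
        q=(L[:,2]>130)&(L[:,2]<255)&(abs(L[:,1])<95)&(L[:,0]>20)&(L[:,0]<120)
        B=L[q]; c=B.mean(0); print("lid plane normal",np.linalg.svd(B-c,full_matrices=False)[2][2],c)
```

```text
top front [ 3.49736620e-03 -1.72775616e+02] [-172. -170. -171. -171. -171. -171. -171. -171. -176. -179. -178. -178.
 -178. -177. -171. -170. -171. -170. -171. -171. -171. -170.]
rim [-140. -138. -138. -140. -140. -119. -131. -119. -119. -129. -119. -140.
 -134. -119. -119. -138. -119. -133. -119. -119. -119. -122.]
1 [125. 124. 125. 125. 126. 125. 125. 124.  nan  nan  nan  nan]
-1 [124. 124. 123. 124. 124. 124. 124. 124.  nan  nan  nan  nan]
lid plane normal [-0.7361843  0.0027314 -0.6767756] [ 6.73901229e+01 -3.44056747e-02  1.88736001e+02]
side front [-2.43225007e-03 -1.73763459e+02] [-173. -172. -172. -171. -172. -172. -171. -173. -175. -180. -177. -179.
 -178. -180. -172. -172. -173. -172. -171. -174. -172. -172.]
rim [-139. -139. -139. -139. -139. -119. -121. -120. -120. -122. -120. -122.
 -121. -120. -120. -120. -122. -120. -120. -121. -118. -122.]
1 [126. 125. 126. 125. 126. 125. 126. 125. 125. 126. 127. 127.]
-1 [124. 123. 123. 123. 125. 122. 124. 123. 126. 124. 123. 124.]
```

Run:
```python
from fit import *
p=np.load("p.npy")
th=np.array([.827,.6,.4,.2,.1,0])
L=np.c_[122-200*np.cos(th)+42*np.sin(th),0*th,66+200*np.sin(th)+42*np.cos(th)]
W=wor(L,p);print("lid",np.c_[th,W].round(1).tolist())
print("arc units rel to first",((W-W[0])/300).round(4).tolist())
print("from start",((W[0]+[0,0,60]-[147.247,-607.39,222.675])/300).round(3))
ph=np.arange(0,1.75,.2); ph[-1]=1.57
r=38;L=np.c_[-179-r*np.cos(ph)-3*np.sin(ph)-10,0*ph,84-r*np.sin(ph)+3*np.cos(ph)]
print("clip",np.c_[ph,wor(L,p)].round(1).tolist())
print("rocker",wor([[-145,-110,60]],p).round(1), "xaxis",np.cos(p[2]),np.sin(p[2]))
```

```text
lid [[0.8, 697.9, -22.2, 241.6], [0.6, 662.6, -11.4, 213.6], [0.4, 637.3, -3.7, 182.6], [0.2, 618.3, 2.1, 146.9], [0.1, 611.5, 4.2, 127.8], [0.0, 606.5, 5.7, 108.0]]
arc units rel to first [[0.0, 0.0, 0.0], [-0.1175, 0.0358, -0.0934], [-0.202, 0.0616, -0.1968], [-0.2651, 0.0809, -0.3157], [-0.2879, 0.0878, -0.3795], [-0.3044, 0.0929, -0.4454]]
from start [1.835 1.951 0.263]
clip [[0.0, 464.0, 49.2, 87.0], [0.2, 464.2, 49.1, 79.4], [0.4, 465.8, 48.6, 72.0], [0.6, 468.7, 47.7, 65.0], [0.8, 473.0, 46.4, 58.8], [1.0, 478.3, 44.8, 53.6], [1.2, 484.5, 42.9, 49.7], [1.4, 491.4, 40.8, 47.1], [1.6, 497.5, 38.9, 46.0]]
rocker [[510.3 -80.   60. ]] xaxis 0.9564676170148504 -0.2918384786177682
```

Request:
{"method": "carry_out", "body": {"plan": [{"tx": 0.0,"ty": 0.0,"tz": 0.4,"wz": 0,"jaw": -1},{"tx": 0.0,"ty": 0.0,"tz": 0.4,"wz": 0,"jaw": -1},{"tx": 0.9,"ty": 0.97,"tz": 0.4,"wz": -0.17,"jaw": -1},{"tx": 0.9,"ty": 0.97,"tz": 0.4,"wz": -0.17,"jaw": -1},{"tx": 0.9,"ty": 0.97,"tz": 0.4,"wz": -0.17,"jaw": -1},{"tx": 0.9,"ty": 0.97,"tz": 0.4,"wz": -0.17,"jaw": -1},{"tx": 0.9,"ty": 0.97,"tz": 0.4,"wz": -0.17,"jaw": -1},{"tx": 0.9,"ty": 0.97,"tz": 0.4,"wz": -0.17,"jaw": -1},{"tx": 0.9,"ty": 0.97,"tz": 0.4,"wz": -0.17,"jaw": -1},{"tx": 0.9,"ty": 0.97,"tz": 0.4,"wz": -0.17,"jaw": -1},{"tx": 0.9,"ty": 0.97,"tz": 0.4,"wz": -0.17,"jaw": -1},{"tx": 0.9,"ty": 0.97,"tz": 0.4,"wz": -0.17,"jaw": -1},{"tx": 0.9,"ty": 0.97,"tz": 0.4,"wz": -0.17,"jaw": -1},{"tx": 0.9,"ty": 0.97,"tz": 0.4,"wz": -0.17,"jaw": -1},{"tx": 0.9,"ty": 0.97,"tz": 0.4,"wz": -0.17,"jaw": -1},{"tx": 0.9,"ty": 0.97,"tz": 0.4,"wz": -0.17,"jaw": -1}]}}

```text
schema error: expected keys wx, wy, wz, tx, ty, tz, jaw
```

Request:
{"method": "carry_out", "body": {"plan": [{"tx": 0,"ty": 0,"tz": 0.4,"wx": 0,"wy": 0,"wz": 0,"jaw": -1},{"tx": 0,"ty": 0,"tz": 0.4,"wx": 0,"wy": 0,"wz": 0,"jaw": -1},{"tx": 0.9,"ty": 0.97,"tz": 0.4,"wx": 0,"wy": 0,"wz": -0.17,"jaw": -1},{"tx": 0.9,"ty": 0.97,"tz": 0.4,"wx": 0,"wy": 0,"wz": -0.17,"jaw": -1},{"tx": 0.9,"ty": 0.97,"tz": 0.4,"wx": 0,"wy": 0,"wz": -0.17,"jaw": -1},{"tx": 0.9,"ty": 0.97,"tz": 0.4,"wx": 0,"wy": 0,"wz": -0.17,"jaw": -1},{"tx": 0.9,"ty": 0.97,"tz": 0.4,"wx": 0,"wy": 0,"wz": -0.17,"jaw": -1},{"tx": 0.9,"ty": 0.97,"tz": 0.4,"wx": 0,"wy": 0,"wz": -0.17,"jaw": -1},{"tx": 0.9,"ty": 0.97,"tz": 0.4,"wx": 0,"wy": 0,"wz": -0.17,"jaw": -1},{"tx": 0.9,"ty": 0.97,"tz": 0.4,"wx": 0,"wy": 0,"wz": -0.17,"jaw": -1},{"tx": 0.9,"ty": 0.97,"tz": 0.4,"wx": 0,"wy": 0,"wz": -0.17,"jaw": -1},{"tx": 0.9,"ty": 0.97,"tz": 0.4,"wx": 0,"wy": 0,"wz": -0.17,"jaw": -1},{"tx": 0.9,"ty": 0.97,"tz": 0.4,"wx": 0,"wy": 0,"wz": -0.17,"jaw": -1},{"tx": 0.9,"ty": 0.97,"tz": 0.4,"wx": 0,"wy": 0,"wz": -0.17,"jaw": -1},{"tx": 0.9,"ty": 0.97,"tz": 0.4,"wx": 0,"wy": 0,"wz": -0.17,"jaw": -1},{"tx": 0.9,"ty": 0.97,"tz": 0.4,"wx": 0,"wy": 0,"wz": -0.17,"jaw": -1}]}}

```text
time_s: 1.7
tool_pos: [416.6, -317.2, 342.6]
ee_rot: [0.989, -0.148, -0.0, -0.0]
ft_force: [0.2, 0.6, 0.1]
finger_gap: 0.002
grip_force: 0.0
```

Request:
{"method": "carry_out", "body": {"plan": [{"tx": 0.936,"ty": 0.981,"tz": 0,"wx": 0,"wy": 0,"wz": 0,"jaw": -1},{"tx": 0.936,"ty": 0.981,"tz": 0,"wx": 0,"wy": 0,"wz": 0,"jaw": -1},{"tx": 0.936,"ty": 0.981,"tz": 0,"wx": 0,"wy": 0,"wz": 0,"jaw": -1},{"tx": 0.936,"ty": 0.981,"tz": 0,"wx": 0,"wy": 0,"wz": 0,"jaw": -1},{"tx": 0.936,"ty": 0.981,"tz": 0,"wx": 0,"wy": 0,"wz": 0,"jaw": -1},{"tx": 0.936,"ty": 0.981,"tz": 0,"wx": 0,"wy": 0,"wz": 0,"jaw": -1},{"tx": 0.936,"ty": 0.981,"tz": 0,"wx": 0,"wy": 0,"wz": 0,"jaw": -1},{"tx": 0.936,"ty": 0.981,"tz": 0,"wx": 0,"wy": 0,"wz": 0,"jaw": -1},{"tx": 0.936,"ty": 0.981,"tz": 0,"wx": 0,"wy": 0,"wz": 0,"jaw": -1},{"tx": 0.936,"ty": 0.981,"tz": 0,"wx": 0,"wy": 0,"wz": 0,"jaw": -1},{"tx": 0.936,"ty": 0.981,"tz": 0,"wx": 0,"wy": 0,"wz": 0,"jaw": -1},{"tx": 0.936,"ty": 0.981,"tz": 0,"wx": 0,"wy": 0,"wz": 0,"jaw": -1},{"tx": 0.936,"ty": 0.981,"tz": -0.27,"wx": 0,"wy": 0,"wz": 0,"jaw": -1},{"tx": 0.936,"ty": 0.981,"tz": -0.27,"wx": 0,"wy": 0,"wz": 0,"jaw": -1},{"tx": 0.936,"ty": 0.981,"tz": -0.27,"wx": 0,"wy": 0,"wz": 0,"jaw": -1}]}}

```text
time_s: 3.2
tool_pos: [694.6, -23.4, 257.3]
ee_rot: [0.989, -0.148, -0.004, 0.0]
ft_force: [-1.1, 0.3, 0.5]
finger_gap: 0.001
grip_force: 0.0
```

Request:
{"method": "carry_out", "body": {"plan": [{"tx": 0,"ty": 0,"tz": -0.03,"wx": 0,"wy": 0,"wz": 0,"jaw": -1},{"tx": 0,"ty": 0,"tz": -0.067,"wx": 0,"wy": 0,"wz": 0,"jaw": -1},{"tx": -0.034,"ty": 0.01,"tz": -0.09,"wx": 0,"wy": 0,"wz": 0,"jaw": -1},{"tx": -0.068,"ty": 0.021,"tz": -0.116,"wx": 0,"wy": 0,"wz": 0,"jaw": -1},{"tx": -0.093,"ty": 0.028,"tz": -0.138,"wx": 0,"wy": 0,"wz": 0,"jaw": -1},{"tx": -0.118,"ty": 0.036,"tz": -0.16,"wx": 0,"wy": 0,"wz": 0,"jaw": -1},{"tx": -0.14,"ty": 0.043,"tz": -0.185,"wx": 0,"wy": 0,"wz": 0,"jaw": -1},{"tx": -0.162,"ty": 0.05,"tz": -0.21,"wx": 0,"wy": 0,"wz": 0,"jaw": -1},{"tx": -0.182,"ty": 0.056,"tz": -0.237,"wx": 0,"wy": 0,"wz": 0,"jaw": -1},{"tx": -0.202,"ty": 0.062,"tz": -0.264,"wx": 0,"wy": 0,"wz": 0,"jaw": -1},{"tx": -0.219,"ty": 0.067,"tz": -0.293,"wx": 0,"wy": 0,"wz": 0,"jaw": -1},{"tx": -0.237,"ty": 0.072,"tz": -0.322,"wx": 0,"wy": 0,"wz": 0,"jaw": -1},{"tx": -0.251,"ty": 0.077,"tz": -0.352,"wx": 0,"wy": 0,"wz": 0,"jaw": -1},{"tx": -0.265,"ty": 0.081,"tz": -0.383,"wx": 0,"wy": 0,"wz": 0,"jaw": -1},{"tx": -0.277,"ty": 0.085,"tz": -0.415,"wx": 0,"wy": 0,"wz": 0,"jaw": -1},{"tx": -0.288,"ty": 0.088,"tz": -0.447,"wx": 0,"wy": 0,"wz": 0,"jaw": -1},{"tx": -0.296,"ty": 0.09,"tz": -0.47,"wx": 0,"wy": 0,"wz": 0,"jaw": -1},{"tx": -0.3,"ty": 0.092,"tz": -0.49,"wx": 0,"wy": 0,"wz": 0,"jaw": -1}]}}

```text
time_s: 5.0
tool_pos: [607.4, 5.5, 113.8]
ee_rot: [0.989, -0.148, -0.001, 0.0]
ft_force: [0.4, -0.6, 1.3]
finger_gap: 0.007
grip_force: 0.4
```

Request:
{"method": "carry_out", "body": {"plan": [{"tx": 0,"ty": 0,"tz": -0.01,"wx": 0,"wy": 0,"wz": 0,"jaw": -1},{"tx": 0,"ty": 0,"tz": -0.02,"wx": 0,"wy": 0,"wz": 0,"jaw": -1},{"tx": 0,"ty": 0,"tz": -0.025,"wx": 0,"wy": 0,"wz": 0,"jaw": -1},{"tx": 0,"ty": 0,"tz": -0.03,"wx": 0,"wy": 0,"wz": 0,"jaw": -1},{"tx": 0,"ty": 0,"tz": -0.03,"wx": 0,"wy": 0,"wz": 0,"jaw": -1}]}}

```text
time_s: 5.5
tool_pos: [608.1, 5.5, 108.1]
ee_rot: [0.989, -0.148, 0.0, -0.0]
ft_force: [-8.5, 1.0, 21.0]
finger_gap: 0.001
grip_force: 10.6
```

Request:
{"method": "carry_out", "body": {"plan": [{"tx": 0,"ty": 0,"tz": 0.1,"wx": 0,"wy": 0,"wz": 0,"jaw": -1},{"tx": 0,"ty": 0,"tz": 0.2,"wx": 0,"wy": 0,"wz": 0,"jaw": -1},{"tx": -0.477,"ty": 0.145,"tz": 0.2,"wx": 0,"wy": 0,"wz": 0,"jaw": -1},{"tx": -0.477,"ty": 0.145,"tz": 0.2,"wx": 0,"wy": 0,"wz": 0,"jaw": -1},{"tx": -0.477,"ty": 0.145,"tz": 0.2,"wx": 0,"wy": 0,"wz": 0,"jaw": -1},{"tx": -0.477,"ty": 0.145,"tz": 0.2,"wx": 0,"wy": 0,"wz": 0,"jaw": -1},{"tx": -0.477,"ty": 0.145,"tz": 0.1,"wx": 0,"wy": 0,"wz": 0,"jaw": -1},{"tx": -0.477,"ty": 0.145,"tz": 0.1,"wx": 0,"wy": 0,"wz": 0,"jaw": -1}]}}

```text
time_s: 6.3
tool_pos: [463.9, 48.9, 134.1]
ee_rot: [0.989, -0.147, -0.001, 0.0]
ft_force: [-0.9, -0.1, 0.7]
finger_gap: 0.003
grip_force: 0.0
```

Run:
```python
from fit import *
p=np.load("p.npy"); i,P,c=cam("side"); L=loc(P.reshape(-1,3),p)
k=(abs(L[:,1]-8)<14)&(L[:,0]<-150)&(L[:,0]>-245)&(L[:,2]>15)&(L[:,2]<110)
B=L[k]; B=B[np.argsort(B[:,0])]; print(B[::max(1,len(B)//40)].round().tolist())
a=(L[:,2]>14)&(L[:,2]<38)&(abs(L[:,0]+171)<12)&(abs(abs(L[:,1])-70)<30);print("front",np.median(L[a,0]))
q=(abs(L[:,0])<80)&(abs(L[:,1])<90)&(L[:,2]<150);print("panel z",np.nanmedian(L[q,2]),np.polyfit(L[q,0],L[q,2],1))
cv2.imwrite("pics/s2.png",cv2.resize(i[100:240,220:400,::-1],(720,560),interpolation=2))
print(env.get_obs()["tool_pos"])
```

```text
[[-234.0, 13.0, 79.0], [-231.0, 3.0, 80.0], [-230.0, 7.0, 73.0], [-229.0, -2.0, 80.0], [-227.0, 12.0, 82.0], [-224.0, 10.0, 87.0], [-223.0, 5.0, 83.0], [-220.0, 14.0, 82.0], [-217.0, 16.0, 85.0], [-214.0, 17.0, 80.0], [-211.0, 10.0, 81.0], [-209.0, 9.0, 83.0], [-206.0, -5.0, 86.0], [-203.0, 4.0, 84.0], [-200.0, 2.0, 86.0], [-198.0, -4.0, 85.0], [-195.0, 9.0, 86.0], [-191.0, 3.0, 88.0], [-190.0, 9.0, 87.0], [-186.0, 14.0, 87.0], [-183.0, 19.0, 83.0], [-181.0, 10.0, 89.0], [-180.0, 21.0, 82.0], [-178.0, 12.0, 88.0], [-177.0, -4.0, 38.0], [-176.0, 10.0, 37.0], [-174.0, 9.0, 31.0], [-173.0, 16.0, 91.0], [-172.0, 12.0, 31.0], [-172.0, -5.0, 95.0], [-171.0, -5.0, 30.0], [-170.0, 18.0, 42.0], [-170.0, 13.0, 95.0], [-169.0, 16.0, 85.0], [-168.0, 8.0, 47.0], [-167.0, -4.0, 44.0], [-166.0, -1.0, 45.0], [-165.0, 2.0, 46.0], [-163.0, 0.0, 97.0], [-163.0, 4.0, 94.0], [-160.0, 6.0, 45.0], [-159.0, 21.0, 47.0], [-157.0, 18.0, 94.0], [-155.0, -6.0, 96.0], [-155.0, 5.0, 93.0], [-153.0, 5.0, 47.0], [-150.0, -6.0, 93.0]]
front -170.93170176343585
panel z 108.5839756553104 [3.26740385e-03 1.08592278e+02]
[464.64299872  48.90425608 135.08661178]
```

View pics/s2.png

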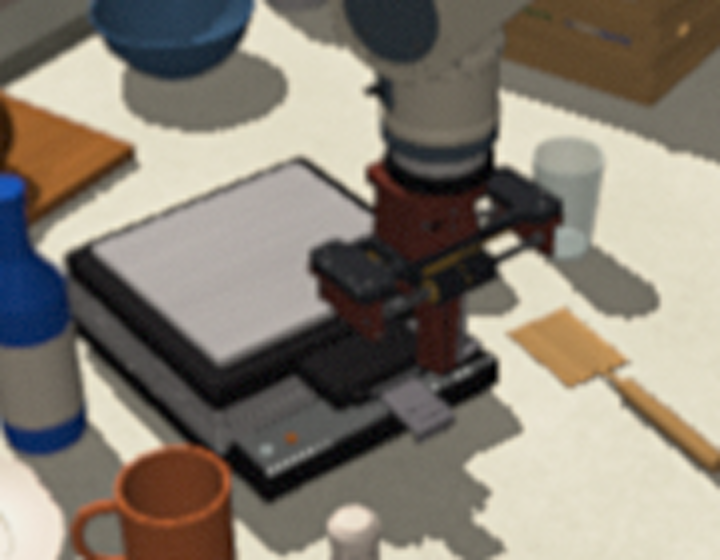

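The lid is shut: the panel is flat at 108.6 mm and the press hasn't moved. In the crop the clip sticks out at (420,405), just below the fingertips. I'll swing it down along its arc.

Request:
{"method": "carry_out", "body": {"plan": [{"tx": 0,"ty": 0,"tz": -0.1,"wx": 0,"wy": 0,"wz": 0,"jaw": -1},{"tx": 0,"ty": 0,"tz": -0.16,"wx": 0,"wy": 0,"wz": 0,"jaw": -1},{"tx": 0,"ty": 0,"tz": -0.188,"wx": 0,"wy": 0,"wz": 0,"jaw": -1},{"tx": 0.006,"ty": -0.001,"tz": -0.212,"wx": 0,"wy": 0,"wz": 0,"jaw": -1},{"tx": 0.016,"ty": -0.004,"tz": -0.236,"wx": 0,"wy": 0,"wz": 0,"jaw": -1},{"tx": 0.03,"ty": -0.009,"tz": -0.256,"wx": 0,"wy": 0,"wz": 0,"jaw": -1},{"tx": 0.048,"ty": -0.014,"tz": -0.274,"wx": 0,"wy": 0,"wz": 0,"jaw": -1},{"tx": 0.068,"ty": -0.02,"tz": -0.287,"wx": 0,"wy": 0,"wz": 0,"jaw": -1},{"tx": 0.091,"ty": -0.027,"tz": -0.295,"wx": 0,"wy": 0,"wz": 0,"jaw": -1},{"tx": 0.102,"ty": -0.031,"tz": -0.299,"wx": 0,"wy": 0,"wz": 0,"jaw": -1},{"tx": 0.112,"ty": -0.034,"tz": -0.299,"wx": 0,"wy": 0,"wz": 0,"jaw": -1},{"tx": 0.112,"ty": -0.034,"tz": -0.299,"wx": 0,"wy": 0,"wz": 0,"jaw": -1}]}}

```text
time_s: 7.55
tool_pos: [496.7, 39.1, 45.5]
ee_rot: [0.989, -0.148, -0.002, 0.0]
ft_force: [-5.5, 2.8, 0.5]
finger_gap: 0.003
grip_force: 3.0
```

Request:
{"method": "carry_out", "body": {"plan": [{"tx": 0.004,"ty": -0.001,"tz": 0,"wx": 0,"wy": 0,"wz": 0,"jaw": -1},{"tx": 0.004,"ty": -0.001,"tz": 0,"wx": 0,"wy": 0,"wz": 0,"jaw": -1},{"tx": -0.1,"ty": 0.03,"tz": 0,"wx": 0,"wy": 0,"wz": 0,"jaw": -1},{"tx": -0.16,"ty": 0.05,"tz": 0.1,"wx": 0,"wy": 0,"wz": 0,"jaw": -1},{"tx": -0.16,"ty": 0.05,"tz": 0.25,"wx": 0,"wy": 0,"wz": 0,"jaw": -1},{"tx": -0.16,"ty": 0.05,"tz": 0.25,"wx": 0,"wy": 0,"wz": 0,"jaw": -1}]}}

```text
time_s: 8.15
tool_pos: [453.7, 54.3, 125.4]
ee_rot: [0.989, -0.147, 0.004, -0.001]
ft_force: [0.8, 0.8, -0.1]
finger_gap: 0.004
grip_force: 0.0
```

Run:
```python
from fit import *
p=np.load("p.npy"); i,P,c=cam("side"); L=loc(P.reshape(-1,3),p)
k=(abs(L[:,1])<14)&(L[:,0]<-160)&(L[:,0]>-245)&(L[:,2]>25)&(L[:,2]<92)
B=L[k]; B=B[np.argsort(B[:,2])]; print(B[::max(1,len(B)//20)].round().tolist())
a=(L[:,2]>14)&(L[:,2]<38)&(abs(L[:,0]+171)<12)&(abs(abs(L[:,1])-70)<30);print("front",np.median(L[a,0]))
a=(L[:,2]>16)&(L[:,2]<50)&(abs(L[:,1]-125)<12)&(abs(L[:,0])<100);print("left",np.median(L[a,1]))
k=(abs(L[:,0]+145)<8)
print([(y,L[k&(abs(L[:,1]-y)<4)&(L[:,2]<75),2].mean().round(1)) for y in(-106,-98,-90,-82,-74)])
cv2.imwrite("pics/s3.png",cv2.resize(i[130:240,240:380,::-1],(700,550),interpolation=2))
print(env.get_obs()["tool_pos"])
```

```text
[[-180.0, 13.0, 33.0], [-183.0, -11.0, 39.0], [-183.0, 8.0, 41.0], [-181.0, 2.0, 45.0], [-184.0, 9.0, 46.0], [-182.0, 11.0, 50.0], [-181.0, 2.0, 53.0], [-183.0, 12.0, 56.0], [-181.0, -9.0, 59.0], [-180.0, 6.0, 62.0], [-184.0, -7.0, 67.0], [-183.0, 0.0, 70.0], [-181.0, -13.0, 73.0], [-184.0, -3.0, 77.0], [-185.0, 6.0, 82.0], [-180.0, 10.0, 84.0], [-185.0, -10.0, 85.0], [-169.0, -3.0, 87.0], [-183.0, 7.0, 89.0], [-181.0, -5.0, 90.0], [-180.0, -2.0, 90.0], [-172.0, 3.0, 92.0]]
front -170.71259968092795
left 125.16206925956682
[(-106, np.float64(59.2)), (-98, np.float64(58.1)), (-90, np.float64(27.0)), (-82, np.float64(nan)), (-74, np.float64(nan))]
[452.95265261  54.07085665 123.56991475]<stdin>:8: RuntimeWarning: Mean of empty slice.
  ret = ret.dtype.type(ret / rcount)
```

View pics/s3.png

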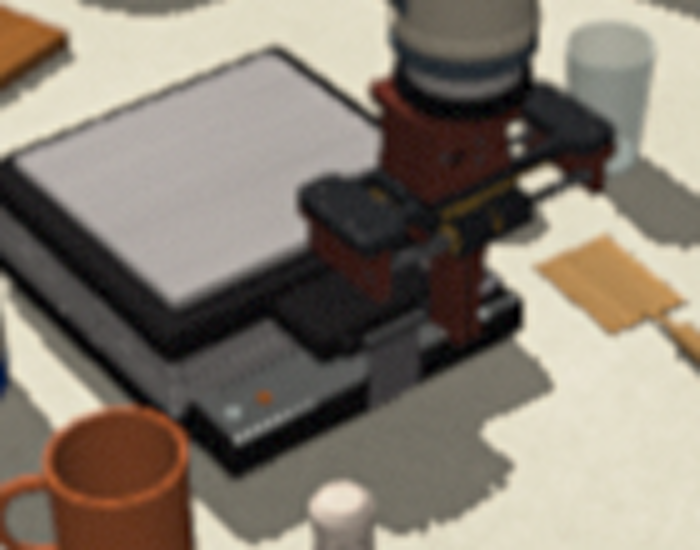

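The clip hangs vertical at x −182 mm, at (395,365) in the crop, so it is home, and the press hasn't moved. The rocker is next.

Request:
{"method": "carry_out", "body": {"plan": [{"tx": 0.202,"ty": -0.446,"tz": 0,"wx": 0,"wy": 0,"wz": 0,"jaw": -1},{"tx": 0.202,"ty": -0.446,"tz": 0,"wx": 0,"wy": 0,"wz": 0,"jaw": -1},{"tx": 0.202,"ty": -0.446,"tz": 0,"wx": 0,"wy": 0,"wz": 0,"jaw": -1},{"tx": 0.202,"ty": -0.446,"tz": 0,"wx": 0,"wy": 0,"wz": 0,"jaw": -1},{"tx": 0.202,"ty": -0.446,"tz": 0,"wx": 0,"wy": 0,"wz": 0,"jaw": -1},{"tx": 0.202,"ty": -0.446,"tz": -0.1,"wx": 0,"wy": 0,"wz": 0,"jaw": -1},{"tx": 0.202,"ty": -0.446,"tz": -0.18,"wx": 0,"wy": 0,"wz": 0,"jaw": -1},{"tx": 0.202,"ty": -0.446,"tz": -0.195,"wx": 0,"wy": 0,"wz": 0,"jaw": -1},{"tx": 0.202,"ty": -0.446,"tz": -0.205,"wx": 0,"wy": 0,"wz": 0,"jaw": -1},{"tx": 0.202,"ty": -0.446,"tz": -0.215,"wx": 0,"wy": 0,"wz": 0,"jaw": -1},{"tx": 0.202,"ty": -0.446,"tz": -0.223,"wx": 0,"wy": 0,"wz": 0,"jaw": -1},{"tx": 0.202,"ty": -0.446,"tz": -0.23,"wx": 0,"wy": 0,"wz": 0,"jaw": -1},{"tx": 0.202,"ty": -0.446,"tz": -0.232,"wx": 0,"wy": 0,"wz": 0,"jaw": -1},{"tx": 0.202,"ty": -0.446,"tz": -0.232,"wx": 0,"wy": 0,"wz": 0,"jaw": -1}]}}

```text
time_s: 9.6
tool_pos: [511.7, -79.9, 52.7]
ee_rot: [0.989, -0.148, 0.001, -0.0]
ft_force: [-3.7, 2.3, 12.8]
finger_gap: 0.006
grip_force: 5.9
```

Request:
{"method": "carry_out", "body": {"plan": [{"tx": 0,"ty": 0,"tz": 0,"wx": 0,"wy": 0,"wz": 0,"jaw": -1},{"tx": 0,"ty": 0,"tz": 0.15,"wx": 0,"wy": 0,"wz": 0,"jaw": -1},{"tx": 0,"ty": 0,"tz": 0.5,"wx": 0,"wy": 0,"wz": 0,"jaw": -1},{"tx": -0.1,"ty": -0.6,"tz": 0.7,"wx": 0,"wy": 0,"wz": 0,"jaw": -1},{"tx": -0.1,"ty": -0.6,"tz": 0.7,"wx": 0,"wy": 0,"wz": 0,"jaw": -1},{"tx": -0.1,"ty": -0.6,"tz": 0.7,"wx": 0,"wy": 0,"wz": 0,"jaw": -1},{"tx": -0.1,"ty": -0.6,"tz": 0.7,"wx": 0,"wy": 0,"wz": 0,"jaw": -1},{"tx": -0.1,"ty": -0.6,"tz": 0.7,"wx": 0,"wy": 0,"wz": 0,"jaw": -1},{"tx": -0.1,"ty": -0.6,"tz": 0.7,"wx": 0,"wy": 0,"wz": 0,"jaw": -1},{"tx": -0.1,"ty": -0.6,"tz": 0.7,"wx": 0,"wy": 0,"wz": 0,"jaw": -1},{"tx": -0.1,"ty": -0.6,"tz": 0.7,"wx": 0,"wy": 0,"wz": 0,"jaw": -1}]}}

```text
time_s: 10.7
tool_pos: [480.7, -258.2, 259.9]
ee_rot: [0.989, -0.147, -0.001, -0.001]
ft_force: [-0.4, 0.2, 0.2]
finger_gap: 0.006
grip_force: 0.0
```

Run:
```python
from fit import *
p=np.load("p.npy")
for n in("side","top"):
    i,P,c=cam(n); L=loc(P.reshape(-1,3),p)
    k=(abs(L[:,1])<14)&(L[:,0]<-165)&(L[:,0]>-245)&(L[:,2]>30)&(L[:,2]<80); print(n,"clip x",L[k,0].mean(),L[k,0].min())
    k=(abs(L[:,0]+145)<8)
    print([(y,L[k&(abs(L[:,1]-y)<4)&(L[:,2]<75),2].mean().round(1)) for y in(-106,-98,-90,-82,-74,-66)])
    q=(abs(L[:,0])<80)&(abs(L[:,1])<90)&(L[:,2]<150);print("panel",np.polyfit(L[q,0],L[q,2],1))
    if n=="top": cv2.imwrite("pics/t4.png",cv2.resize(i[80:260,180:480,::-1],(800,480),interpolation=2))
print(env.get_obs()["tool_pos"])
```

```text
side clip x -181.553600938096 -185.56688612895528
[(-106, np.float64(53.3)), (-98, np.float64(55.1)), (-90, np.float64(54.1)), (-82, np.float64(57.9)), (-74, np.float64(56.3)), (-66, np.float64(50.2))]
panel [1.43458042e-03 1.08602304e+02]
top clip x -179.15901126954782 -184.71262744075608
[(-106, np.float64(51.6)), (-98, np.float64(53.4)), (-90, np.float64(55.1)), (-82, np.float64(57.5)), (-74, np.float64(58.3)), (-66, np.float64(51.7))]
panel [5.18008958e-04 1.08282756e+02]
[ 480.93958529 -258.35131447  260.16880234]
```

View pics/t4.png

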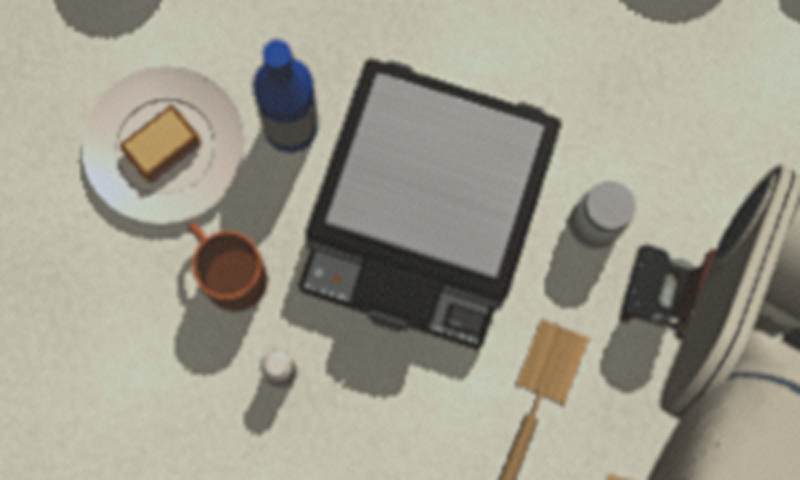

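The picture shows the lid flat with the clip under the handle at (388,320). The rocker at (460,318) is tilted the other way, its outer end at about 52 mm. Everything around the press is where it was. Handing in.

```bash
python3 -c "
from plant import env
print(env.sign_off())"
```

```text
the job is handed in; nothing more can be done
None
```

The job is handed in: the last camera check showed the lid shut, the clip home and the rocker on, with nothing around the press visibly moved; sign-off returned no verdict.

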